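Dress the sweets dish on the banquet table

TASK

First clear the sharing dish: lay the serving spoon flat in the tray that holds a spoon and the serving fork flat in the tray that holds a fork, without dropping them from a height. Then take the shaker and shake its five sweets out evenly over the three sections of the dish, so that all five lie in the dish and no section is left empty, without touching the sweets with the gripper. Finally stand the shaker back level in the middle of its board, lined up with it as it was, and do not disturb the gift boxes, glasses and side plate.

Things in the scene. Friction and masses are not known exactly. Their poses are not given: they have to be found in the camera images.
- dish: fixed grey glazed serving dish, 130 (x) by 270 (y) by 24 high; origin at the centre of its underside, z up. Floor 6 thick, outer walls 5, two dividers 5 thick, 20 high, across at y = -44 and +44, make three sections in a row along y
- section0 (a point): middle of the floor of the dish's section at y = -88 (section inside 120 by 83)
- section1 (a point): middle of the floor of the dish's middle section (120 by 84)
- section2 (a point): middle of the floor of the dish's section at y = +88 (120 by 83)
- spoon: loose steel serving spoon, 180 long, round bowl 44 wide, 90 g; lies flat; origin on its underside at mid-length, near its balance point; +x runs along it from handle to head, z up. Handle 16 wide, 8 thick, from x = -90 to +32. Starts lying across the dish's rims, handle towards the robot
- fork: loose steel serving fork, 180 long, four-tined head 36 wide, 90 g; lies flat; origin on its underside at mid-length, near its balance point; +x runs along it from handle to head, z up. Handle 16 wide, 8 thick, from x = -90 to +32. Starts lying across the dish's rims, handle towards the robot
- spoon_tray: fixed wooden cutlery tray, open on top, outside 240 x 120 x 30, walls and floor 5; origin at the centre of its underside, +x along its length. One spoon belongs to it and lies fixed along its length at y = +32 (13 high at the handle, handle to -x); the side y = -40 to +10 is free. Which tray is nearer the robot varies
- fork_tray: fixed wooden cutlery tray, open on top, outside 240 x 120 x 30, walls and floor 5; origin at the centre of its underside, +x along its length. One fork belongs to it and lies fixed along its length at y = +32 (13 high at the handle, handle to -x); the side y = -40 to +10 is free. Which tray is nearer the robot varies
- board: fixed dark wooden board, 270 (x) by 140 (y) by 12 high, on which the shaker stands; origin at the centre of its underside
- shaker: loose sweet shaker, 250 g (sweets 75 g): straight chute 194 (x) by 37 by 33 high, clear sides, steel floor 4, top with a 23 wide slot; inside 31 wide, 26 high. Closed at +x, open at -x (the mouth, no lip). Origin centre of underside. Wooden handle amid the top, 22 (x) by 37 (y), z = 37 to 96. Sweets lie in single file, slide out when tipped 20 to 40 degrees and jogged
- shaker_handle (a point): point in the middle of the shaker handle, 72 above the shaker's underside; held level, the sweets stay in
- shaker_mouth (a point): centre of the shaker's open end, at x = -97, z = 12 in the shaker's frame
- favour_a: bystander: blue pyramid gift box, base 50 square, 74 high, origin centre of underside
- favour_b: bystander: blue pyramid gift box, base 50 square, 74 high, origin centre of underside
- glass_a: bystander: wine glass, 72 wide, 180 high, origin centre of foot
- glass_b: bystander: wine glass, 72 wide, 180 high, origin centre of foot
- side_plate: bystander: side plate, 160 wide, 18 high, origin centre of underside
- pepper_pot: bystander: fixed white pepper pot, 40 wide, 80 high
- sweet0: round flat-faced sweet 0, origin at its centre, z its round axis, 28 diameter, 15 high, 15 g, loose in the shaker (nearest the mouth)
- sweet1: round flat-faced sweet 1, origin at its centre, z its round axis, 28 diameter, 15 high, 15 g, loose in the shaker (number 2 from the mouth)
- sweet2: round flat-faced sweet 2, origin at its centre, z its round axis, 28 diameter, 15 high, 15 g, loose in the shaker (number 3 from the mouth)
- sweet3: round flat-faced sweet 3, origin at its centre, z its round axis, 28 diameter, 15 high, 15 g, loose in the shaker (number 4 from the mouth)
- sweet4: round flat-faced sweet 4, origin at its centre, z its round axis, 28 diameter, 15 high, 15 g, loose in the shaker (the last)

How it is judged:
By the outcome, as a careful person would: the job done as asked, in the order asked, and still so for the second after the job is handed in, with the robot touching nothing.
It also fails if it takes over 72 s, if anything falls off the work surface, if the arm or the gripper's body presses on something with over 40 N, if the wrist force passes 120 N, or if a joint passes its speed limit or range.

ROBOT

A 7-joint arm with a two-finger parallel gripper is mounted at the origin on the work surface. World frame = base frame: x ahead of the robot, y to its left, z up, the work surface at z = 0. Lengths are in m, angles in rad, forces in N, time in s.
With the tool pointing down it reaches from about 0.425 to 0.925 m from the base axis. Payload 6.8 kg.
Tool frame: the origin (TCP) lies at the very end of the fingers, on their centre line; the grasp point (between the pads) lies 19 mm behind it (grip_point_offset is the distance from the TCP to the grasp point, in m); z points along the fingers, y is the line along which they close (so a half turn about z gives the same grasp; the last joint's range is limited). The gripper opens to 85 mm and grips with 20 to 120 N. Pads are 22 mm wide; open, the fingers measure 114 mm over their backs; the gripper's body (76 mm by 85 mm) begins 54 mm behind the grasp point. The pads swing forward as they close: fully open they stand 13 mm farther back than shut.
Start: joints at [1.195, 0.477, 0.022, 1.555, -0.011, 1.109, -0.083], TCP at [0.179, -0.651, 0.231] pointing down, gripper open.
Joint ranges: [-2.96, 2.96], [-0.34, 2.1], [-1.41, 1.46], [0.24, 2.44], [-1.37, 4.51], [0.17, 1.92], [-2.96, 2.96]. Speed limits (rad/s): [2.39, 2.39, 3.14, 3.14, 3.14, 3.14, 3.14].

INTERFACE

Orientations are given as a unit quaternion [w, x, y, z].
In Python, from station import * gives the robot as it stands.
- The arm moves only by the tool carry_out, never from a script. Its argument "rows" is text: rows parted by semicolons, each of 4 numbers parted by spaces: the shift along the world's x, y, z in mm, then the turn about the world's z in degrees. In form: dx dy dz yaw; .... A call has 1 to 10 rows; each row shifts and turns the commanded pose from where the row before left it; what a row does not reach is not made up. A row lasts 1/8 s, in which the tool goes at most 62.5 mm and 10.7 degrees, less where a joint would pass 70% of its speed; a pose out of reach is approached as far as the arm can. A call is refused whole if a number of a shift passes 62.5 or a number of a turn 10.7, either way. A call with a gripper value outside its range is refused whole. "claw" is the finger opening in mm, from 0 to 85.4, set as the call begins (left out, the last holds). The fingers move at their own pace and stop on an object; "force" is the grip in N (left out, the last holds). Time passes only in rows, so rows that do not move let the fingers close. It gives the time, the measured TCP pose, the force, the opening and the grip force at its end, in the units of the state.
- get_obs(): the state, without advancing time (a new reading comes with each control period).
- read_camera(name): name is "scene" or "top" or "wrist"; returns a dict with "img" (400x640x3 uint8, blue, green, red), "fov_y" (degrees; the focal length in pixels is half the picture's height over the tangent of half this angle, whatever the lens; pixels are square), "cx", "cy" (the principal point, pixels), "distortion" ([k1, k2, p1, p2, k3] as OpenCV has them; the pictures are not rectified), "world_to_cam" (4x4, takes a point from world to camera coordinates). Camera axes: x right, y up, looking along -z (the intrinsics and any distortion apply to the point x, -y, -z); pixel columns grow to the right and rows downward; lengths in m; the calibration is good to about 2 mm. A picture is of the moment at which its call begins. There is no depth.
- hand_in(): hands the job in; it is judged then, once.
Trained networks look in the newest picture that a camera, given by its name, has taken for a name from the list of things; names that differ only in an ending like _2 or _b are one class to them, and where a whole thing is asked for, a point or a joint stands for the part that bears it (a point fixed in the world has none). Each returns a list of dicts, best first, with "confidence" (0 to 1); they miss things now and then, are a little off and sometimes report something else, mostly with a low value. They report only what shows in the picture. A call takes as long as a camera call.
- recognise(camera, thing): "centre" ([column, row] in pixels, amid what is visible of it).
- outline_of(camera, thing): "pixels" (400x640 bool, what is visible of it) and "centre" ([column, row] in pixels, amid what is visible of it).
- place_of(camera, thing): "centre" ([column, row] in pixels: a listed point, or the origin of a listed thing).
The state is a dict: "t": time; "q": joint angles; "joint_vel": joint speeds; "joint_torque": joint torques, N m; "eef_pos": TCP position; "tool_rot": TCP orientation; "contact_force": force on the tool from outside, world axes, zero at the start; "torque": the same for the moment, N m; "gripper_width": opening from 0.0 (shut) to 1.0 (fully open); "grasp_force": force on a finger pad.
Only numpy, scipy, OpenCV 4.12 (cv2) and the standard library are available. Lean on these libraries where they do the work, as an engineer would, in place of code of your own. Each camera call takes 0.05 s, during which the arm holds its last target. There are 200 camera calls.

## Working session

There is one attempt and no reset: what is moved stays moved. The work goes in short steps, Python scripts to look and compute and a tool call to move; the robot and the scene stay as the last step left them, time stands still between calls to the robot, and variables do not carry over. Pictures are saved under pics/ and viewed, at most 10 in all, crops included, and the job is handed in when it is done.

Besides the shell and the picture viewer there is one more tool, called after "Emit:" as a command line: name --argument value ..., lists and objects as JSON in quotes. carry_out: Moves the arm, as the interface text tells. Its arguments: {"type":"object","properties":{"rows":{"type":"string"},"claw":{"type":"number"},"force":{"type":"number"}},"required":["rows"]}

```bash
mkdir -p pics; ls
cat > h.py <<'E'
from station import *
import numpy as np, cv2
def K(c):
    f=200/np.tan(np.radians(c["fov_y"])/2); return np.array([[f,0,c["cx"]],[0,f,c["cy"]],[0,0,1.]])
def ray(c,px):
    u=cv2.undistortPoints(np.array([[px]],float),K(c),np.array(c["distortion"],float))[0,0]
    M=np.array(c["world_to_cam"]);R=M[:3,:3];t=M[:3,3]
    return -R.T@t, R.T@np.array([u[0],-u[1],-1.])
def onz(c,px,z):
    o,d=ray(c,px); return (o+d*(z-o[2])/d[2])[:3]
def proj(c,P):
    M=np.array(c["world_to_cam"]);p=np.atleast_2d(P)@M[:3,:3].T+M[:3,3]
    p=p*[1,-1,-1]
    return cv2.projectPoints(p,np.zeros(3),np.zeros(3),K(c),np.array(c["distortion"],float))[0][:,0]
def tri(obs):
    A=np.zeros((3,3));b=np.zeros(3)
    for o,d in obs:
        d=d/np.linalg.norm(d);Pm=np.eye(3)-np.outer(d,d);A+=Pm;b+=Pm@o
    return np.linalg.solve(A,b)
E
python3 - <<'E'
from h import *
cs={n:read_camera(n) for n in("scene","top")}
for n,c in cs.items(): cv2.imwrite(f"pics/{n}0.png",c["img"])
Z=dict(dish=0,section0=.006,section1=.006,section2=.006,spoon=.024,fork=.024,spoon_tray=0,fork_tray=0,board=0,shaker=.012,shaker_handle=.084,shaker_mouth=.024,favour_a=0,glass_a=0,side_plate=0,pepper_pot=0)
for k,z in Z.items():
    s=k
    for n in cs:
        for r in place_of(n,k)[:2]:
            s+=f" | {n} {r['confidence']:.2f} {np.round(r['centre']).astype(int)} {np.round(onz(cs[n],r['centre'],z)[:2]*1000)}"
    print(s)
print(get_obs())
E
```

```text
pics
dish | top 0.48 [439 272] [ 366. -338.]
section0 | scene 0.87 [280 250] [ 566. -138.] | scene 0.72 [309 232] [562. -54.] | top 0.88 [300 205] [549.  42.] | top 0.75 [332 204] [553. -44.]
section1 | scene 0.87 [280 250] [ 566. -138.] | scene 0.72 [309 232] [562. -54.] | top 0.88 [300 205] [549.  42.] | top 0.75 [332 204] [553. -44.]
section2 | scene 0.87 [280 250] [ 566. -138.] | scene 0.72 [309 232] [562. -54.] | top 0.88 [300 205] [549.  42.] | top 0.75 [332 204] [553. -44.]
spoon | scene 0.89 [326 206] [535.  17.] | scene 0.73 [171 271] [ 488. -352.] | top 0.72 [310 212] [530.  15.] | top 0.52 [392 138] [ 732. -208.]
fork | scene 0.75 [287 238] [ 562. -113.] | scene 0.64 [327 204] [530.  23.] | top 0.95 [354 203] [ 554. -103.] | top 0.46 [437 235] [ 467. -328.]
spoon_tray | scene 0.62 [381 155] [444. 295.] | top 0.68 [353 205] [ 550. -103.] | top 0.64 [208 245] [439. 294.]
fork_tray | scene 0.84 [434 183] [622. 315.] | top 0.94 [204 187] [599. 309.] | top 0.42 [246 132] [753. 197.]
board | top 0.59 [437 236] [ 465. -335.]
shaker | scene 0.61 [173 270] [ 478. -347.] | top 0.93 
[... 881 characters left out ...]
'q': array([ 1.19490321,  0.47697459,  0.02237728,  1.55538845, -0.011496  ,
        1.10931356, -0.08312777]), 'joint_vel': array([ 0.00193276,  0.00200203, -0.00054282, -0.00147616, -0.00210271,
       -0.00155969,  0.00013691]), 'joint_torque': array([-1.78731084e-04, -5.96299660e+01,  1.60643063e+00, -2.81535906e+01,
        1.25168759e-02,  1.62336848e-03, -7.46555116e-06]), 'eef_pos': array([ 0.17863201, -0.65095417,  0.2313294 ]), 'tool_rot': array([1.94158575e-05, 9.91051029e-01, 1.33483550e-01, 1.50522864e-05]), 'contact_force': array([0.29520992, 0.31394922, 0.23819106]), 'torque': array([0.03521334, 0.01009697, 0.04318846]), 'grasp_force': 0.0, 'gripper_width': 1.0005522033798855}
```

View pics/top0.png

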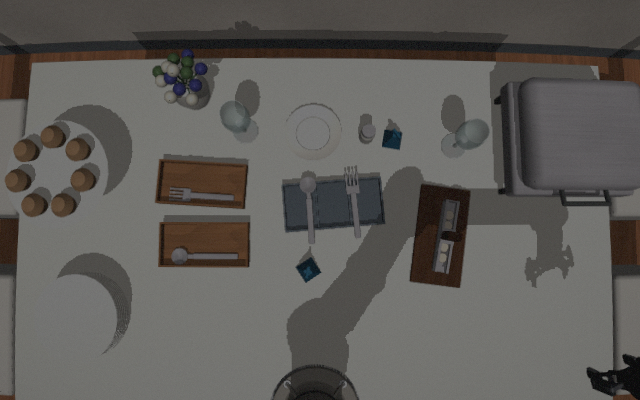

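View pics/scene0.png

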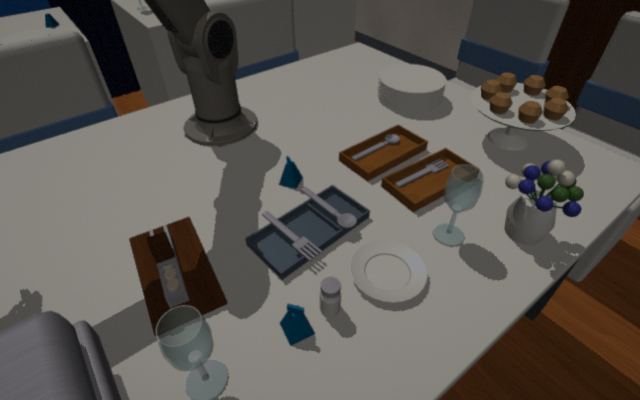

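Run:
```python
from h import *
c=read_camera("top");M=np.array(c["world_to_cam"]);print("cam",np.round(-M[:3,:3].T@M[:3,3],3))
def rep(k,z):
    for r in outline_of("top",k)[:3]:
        ys,xs=np.nonzero(r["pixels"])
        if len(xs)<20: continue
        P=np.array([onz(c,p,z)[:2]*1000 for p in zip(xs,ys)],np.float32)
        (cx,cy),(w,h),a=cv2.minAreaRect(P)
        v=np.linalg.svd(P-P.mean(0),full_matrices=False)[2][0]
        print(k,f"{r['confidence']:.2f}",np.round([cx,cy,w,h,a]),"mean",np.round(P.mean(0)),"pca deg",round(np.degrees(np.arctan2(v[1],v[0])),1),"n",len(xs))
for k,z in dict(dish=.024,spoon=.03,fork=.03,spoon_tray=.03,fork_tray=.03,board=.012,shaker=.045,favour_a=0.02,side_plate=.018,pepper_pot=.08).items(): rep(k,z)
```

```text
cam [ 0.473 -0.009  1.127]
dish 0.89 [553. -46. 132. 270.   5.] mean [550. -46.] pca deg 95.8 n 4005
dish 0.26 [ 406. -340.   22.   27.   89.] mean [ 406. -341.] pca deg 162.7 n 81
spoon 0.59 [533.  22. 179.  40.   0.] mean [545.  19.] pca deg -175.9 n 555
spoon 0.36 [ 408. -340.   14.   19.   89.] mean [ 407. -340.] pca deg 171.5 n 42
spoon 0.30 [ 496. -356.   16.   19.   89.] mean [ 496. -356.] pca deg -159.7 n 51
fork 0.56 [551. -98. 177.  38.   1.] mean [ 566. -101.] pca deg -173.9 n 557
fork 0.45 [606. 309. 242. 122.  87.] mean [605. 308.] pca deg -92.7 n 3857
spoon_tray 0.65 [442. 298. 119. 244.   0.] mean [442. 297.] pca deg -90.8 n 3980
spoon_tray 0.28 [606. 310. 244. 122.  87.] mean [605. 308.] pca deg -92.8 n 3920
fork_tray 0.91 [605. 309. 243. 124.  87.] mean [605. 308.] pca deg -93.1 n 3876
board 0.85 [ 469. -340.  141.  272.   82.] mean [ 470. -335.] pca deg 172.8 n 3506
shaker 0.87 [ 465. -353.   66.  194.   80.] mean [ 468. -346.] pca deg 169.4 n 1042
shaker 0.58 [378.  21.  48.  48.  34.] mean [378.  21.] pca deg 167.3 n 337
shaker 0.22 [ 496. -352.   16.   19.   89.] mean [ 495. -351.] pca deg -142.6 n 43
favour_a 0.82 [376.  21.  51.  51.  34.] mean [376.  21.] pca deg 59.2 n 367
favour_a 0.76 [ 732. -209.   48.   51.   82.] mean [ 732. -209.] pca deg -150.5 n 294
side_plate 0.85 [749.  10. 154. 151.  74.] mean [748.  10.] pca deg -133.7 n 2434
pepper_pot 0.61 [ 731. -133.   37.   53.   63.] mean [ 731. -133.] pca deg 153.0 n 246
```

Emit:
carry_out --rows "28 52 3 -1;28 52 3 -1;28 52 3 -1;28 52 3 -1;28 52 3 -1;28 52 3 -1;28 52 3 -1;28 52 3 -1;28 52 3 -1;28 52 3 -1" --claw 45 --force 60

```text
t: 3.5
eef_pos: [0.4594, -0.1293, 0.2619]
tool_rot: [0.0, 0.999, 0.046, 0.001]
contact_force: [1.2, -1.8, 0.6]
gripper_width: 0.528
grasp_force: 0.0
```

Emit:
carry_out --rows "28 50 0 0;28 50 0 0;0 0 0 0;0 0 0 0"

```text
t: 4.0
eef_pos: [0.5144, -0.0314, 0.2611]
tool_rot: [0.0, 0.999, 0.047, -0.0]
contact_force: [-0.9, 0.3, -0.5]
gripper_width: 0.522
grasp_force: 0.0
```

```bash
cat >> h.py <<'E'
def axis(c,cam,k,z,near,n=0):
    # axis & ends of a cutlery item near a given xy (mm)
    best=None
    for r in outline_of(cam,k):
        ys,xs=np.nonzero(r["pixels"])
        if len(xs)<50: continue
        P=np.array([onz(c,p,z)[:2]*1000 for p in zip(xs,ys)],np.float32)
        d=np.linalg.norm(P.mean(0)-near)
        if d<60 and (best is None or len(P)>len(best)): best=P
    if best is None: return None
    P=best; v=np.linalg.svd(P-P.mean(0),full_matrices=False)[2][0]; v*=np.sign(v[0]) if abs(v[0])>abs(v[1]) else np.sign(v[1])
    for _ in range(3):
        t=P@v; h=P[(t<t.min()+115)&(t>t.min()+5)] ; m=h.mean(0)
        u=np.linalg.svd(h-m,full_matrices=False)[2][0]; v=u*np.sign(u@v)
    t=(P-m)@v
    return dict(yaw=round(np.degrees(np.arctan2(v[1],v[0])),1),len=round(float(t.max()-t.min())),mid_from_handle=np.round(m+v*(t.min()+90),1),mid=np.round(m+v*(t.min()+t.max())/2,1))
E
python3 - <<'E'
from h import *
o=get_obs();print(o["t"],o["q"].round(2),o["eef_pos"].round(4),o["tool_rot"].round(3),o["gripper_width"])
c=read_camera("wrist");cv2.imwrite("pics/w1.png",c["img"])
for k,n in(("spoon",(535,18)),("fork",(555,-100))):
    for cam in("wrist","top"):
        if cam=="top": c2=read_camera("top")
        else: c2=c
        for z in(.028,): print(k,cam,axis(c2,cam,k,z,np.array(n)))
E
```

```text
4.0 [ 0.29  0.21 -0.4   1.88  0.09  1.07 -1.63] [ 0.5144 -0.0314  0.2611] [ 0.     0.999  0.047 -0.   ] 0.5224180438512975
spoon wrist {'yaw': np.float32(4.6), 'len': 180, 'mid_from_handle': array([534.9,  14.3], dtype=float32), 'mid': array([534.9,  14.3], dtype=float32)}
spoon top None
fork wrist {'yaw': np.float32(6.1), 'len': 179, 'mid_from_handle': array([ 550.3, -105.3], dtype=float32), 'mid': array([ 550. , -105.3], dtype=float32)}
fork top None
```

View pics/w1.png

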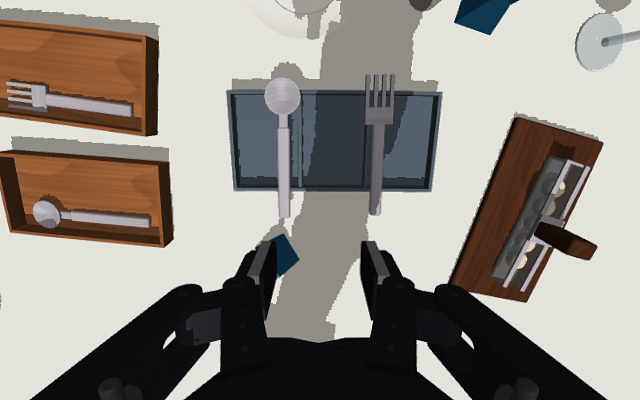

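Emit:
carry_out --rows "10 23 -50 -0.8;11 23 -60 0;0 0 -60 0;0 0 -40 0;0 0 -18 0;0 0 -7 0;0 0 0 0;0 0 -2.5 0"

```text
t: 5.35
eef_pos: [0.5365, 0.0141, 0.0278]
tool_rot: [0.0, 0.999, 0.039, 0.002]
contact_force: [-0.1, 0.2, 0.1]
gripper_width: 0.529
grasp_force: 0.0
```

Emit:
carry_out --rows "0 0 0 0;0 0 0 0;0 0 0 0;0 0 0 0;0 0 0 0" --claw 5 --force 50

```text
t: 5.98
eef_pos: [0.5357, 0.0141, 0.0271]
tool_rot: [0.0, 0.999, 0.04, 0.001]
contact_force: [-1.8, 0.8, 5.5]
gripper_width: 0.162
grasp_force: 49.0
```

Emit:
carry_out --rows "0 0 15 0;0 0 40 0;0 20 40 8;-8 31 10 9.7;-9 31 0 9.7;-9 31 0 9.7;-9 31 0 9.7;-9 31 0 9.7;-9 31 0 9.7;-9 31 0 9.7" --force 70

```text
t: 7.22
eef_pos: [0.4729, 0.2518, 0.1321]
tool_rot: [0.0, 0.762, 0.648, 0.0]
contact_force: [1.0, 0.3, -0.4]
gripper_width: 0.154
grasp_force: 68.9
```

Emit:
carry_out --rows "-8 30 0 9.5;-5 18 0 0;0 0 0 0;0 0 0 0"

```text
t: 7.72
eef_pos: [0.4607, 0.2975, 0.1312]
tool_rot: [0.001, 0.709, 0.706, -0.0]
contact_force: [-0.1, -0.4, -0.3]
gripper_width: 0.149
grasp_force: 68.9
```

Run:
```python
from h import *
o=get_obs();print(o["t"],o["q"].round(2),o["eef_pos"].round(4),o["tool_rot"].round(3),o["gripper_width"],o["contact_force"])
c=read_camera("wrist");cv2.imwrite("pics/w2.png",c["img"])
for r in outline_of("wrist","spoon_tray")[:2]:
    ys,xs=np.nonzero(r["pixels"]);P=np.array([onz(c,p,.03)[:2]*1000 for p in zip(xs,ys)],np.float32);print(r["confidence"],cv2.minAreaRect(P))
```

```text
7.725 [-0.08  0.51 -0.78  1.91  0.45  0.91 -1.09] [0.4607 0.2975 0.1312] [ 0.001  0.709  0.706 -0.   ] 0.14854229418766676 [-0.14985252 -0.37182522 -0.31008985]
0.8 ((442.3026428222656, 313.70269775390625), (120.84398651123047, 210.55313110351562), 0.34762054681777954)
```

View pics/w2.png

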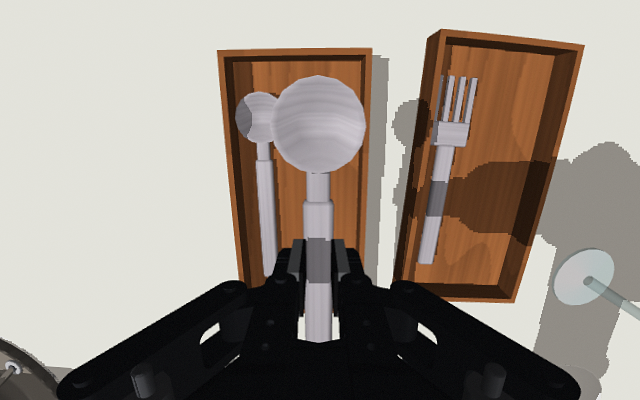

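Emit:
carry_out --rows "0 0 -50 0;0 0 -40 0;0 0 -20 0;0 0 -6 0;0 0 -3 0;0 0 -2 0;0 0 0 0;0 0 0 0"

```text
t: 8.82
eef_pos: [0.4605, 0.2993, 0.0108]
tool_rot: [0.0, 0.707, 0.707, 0.0]
contact_force: [-0.5, -0.4, -1.3]
gripper_width: 0.156
grasp_force: 68.9
```

Emit:
carry_out --rows "0 0 -1.5 0;0 0 -1 0;0 0 0 0;0 0 0 0"

```text
t: 9.32
eef_pos: [0.4603, 0.2991, 0.0083]
tool_rot: [0.0, 0.707, 0.707, 0.0]
contact_force: [-1.1, -0.9, 5.1]
gripper_width: 0.154
grasp_force: 69.6
```

Emit:
carry_out --rows "0 0 0 0;0 0 0 0;0 0 0 0;0 0 10 0;0 0 30 0;0 0 50 0;0 0 40 0;0 0 0 0" --claw 34

```text
t: 10.32
eef_pos: [0.4618, 0.3008, 0.1416]
tool_rot: [0.001, 0.707, 0.707, 0.003]
contact_force: [0.5, 0.2, 0.8]
gripper_width: 0.399
grasp_force: 0.0
```

Emit:
carry_out --rows "6 -40 10 -9.5;8 -60 10 -9.5;8 -60 10 -9.5;8 -60 0 -9.5;8 -60 0 -9.5;8 -40 0 -9.5;8 -30 0 -9.5;8 -20 0 -9.5;8 -15 0 -7;0 0 0 0" --claw 45

```text
t: 11.58
eef_pos: [0.5299, -0.0869, 0.1672]
tool_rot: [0.0, 0.998, 0.06, -0.001]
contact_force: [-0.7, 0.3, 0.6]
gripper_width: 0.53
grasp_force: 0.0
```

Run:
```python
from h import *
o=get_obs();print(o["t"],o["q"].round(2),o["eef_pos"].round(4),o["tool_rot"].round(3),o["gripper_width"],o["contact_force"])
c=read_camera("wrist");cv2.imwrite("pics/w3.png",c["img"])
print(axis(c,"wrist","fork",.028,np.array((555,-100))))
c=read_camera("top")
print(axis(c,"top","spoon",.013,np.array((455,300))))
```

```text
11.575 [ 0.39  0.36 -0.42  1.93  0.19  0.9  -1.57] [ 0.5299 -0.0869  0.1672] [ 0.     0.998  0.06  -0.001] 0.5295663713415684 [-0.65813442  0.2682275   0.62690549]
None
{'yaw': np.float32(89.9), 'len': 181, 'mid_from_handle': array([459.7, 299.6], dtype=float32), 'mid': array([459.7, 299.9], dtype=float32)}
```

View pics/w3.png

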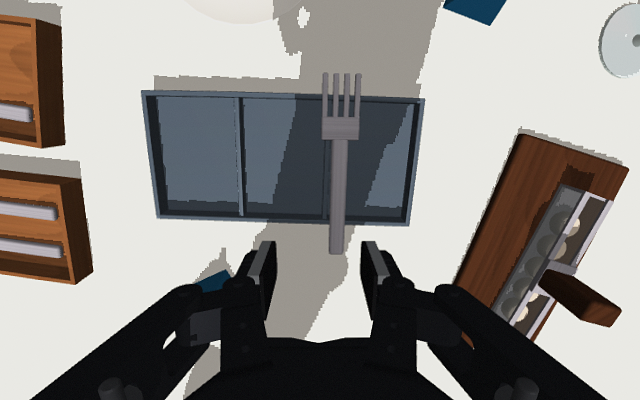

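Emit:
carry_out --rows "10 -9 -50 -0.8;10 -9.4 -50 0;0 0 -25 0;0 0 -10 0;0 0 -6 0;0 0 0 0;0 0 0 0"

```text
t: 12.65
eef_pos: [0.5509, -0.1043, 0.0278]
tool_rot: [0.0, 0.999, 0.054, 0.001]
contact_force: [-0.0, -0.1, 0.9]
gripper_width: 0.528
grasp_force: 0.0
```

Emit:
carry_out --rows "0 0 0 0;0 0 0 0;0 0 0 0;0 0 0 0;0 0 0 0" --claw 5 --force 70

```text
t: 13.28
eef_pos: [0.5506, -0.1044, 0.0276]
tool_rot: [0.0, 0.999, 0.054, 0.0]
contact_force: [-0.9, 0.7, 5.6]
gripper_width: 0.156
grasp_force: 68.4
```

Emit:
carry_out --rows "0 0 15 0;0 0 40 0;0 30 40 9;8 48 10 9;8 48 0 9;8 48 0 9;8 48 0 9;8 48 0 9;8 48 0 9;8 48 0 9"

```text
t: 14.52
eef_pos: [0.6065, 0.2628, 0.1327]
tool_rot: [0.0, 0.775, 0.632, 0.0]
contact_force: [1.0, -0.7, -0.7]
gripper_width: 0.152
grasp_force: 68.6
```

Emit:
carry_out --rows "8 28 0 9;8 18 0 0;0 0 0 0;0 0 0 0"

```text
t: 15.02
eef_pos: [0.6221, 0.3064, 0.132]
tool_rot: [0.0, 0.725, 0.689, -0.0]
contact_force: [0.3, 0.2, -1.5]
gripper_width: 0.151
grasp_force: 68.6
```

Emit:
carry_out --rows "0.5 1.5 -50 0;0 0 -40 0;0 0 -20 0;0 0 -6 0;0 0 -4 0;0 0 -2 0;0 0 -1.5 0;0 0 0 0;0 0 0 0"

```text
t: 16.15
eef_pos: [0.6229, 0.3093, 0.0088]
tool_rot: [0.0, 0.725, 0.689, 0.0]
contact_force: [-0.2, -1.0, 0.6]
gripper_width: 0.148
grasp_force: 68.8
```

Emit:
carry_out --rows "0 0 0 0;0 0 0 0;0 0 0 0;0 0 10 0;0 0 30 0;0 0 50 0;0 0 50 0;-10 -40 30 -10;-14 -60 30 -10;-14 -60 0 -10" --claw 34

```text
t: 17.4
eef_pos: [0.5868, 0.1546, 0.2091]
tool_rot: [0.0, 0.879, 0.476, 0.003]
contact_force: [1.0, -0.1, -0.4]
gripper_width: 0.397
grasp_force: 0.0
```

Emit:
carry_out --rows "-14 -60 0 -10;-14 -60 0 -10;-14 -60 0 -10;-14 -60 0 -10;-14 -60 0 -10;-14 -60 0 -10;-14 -50 0 -5;-14 -40 0 0;-14 -30 0 0;0 0 0 0" --claw 62

```text
t: 18.65
eef_pos: [0.4583, -0.3284, 0.2061]
tool_rot: [0.001, 0.997, -0.071, -0.0]
contact_force: [-0.6, 0.5, 0.0]
gripper_width: 0.724
grasp_force: 0.0
```

Run:
```python
from h import *
o=get_obs();print(o["t"],o["q"].round(2),o["eef_pos"].round(4),o["tool_rot"].round(3),o["gripper_width"],o["contact_force"])
W=read_camera("wrist");cv2.imwrite("pics/w4.png",W["img"]);T=read_camera("top");S=read_camera("scene")
for cam,c in(("wrist",W),("top",T)):
  for k,z in(("board",.012),("fork",.013)):
    for r in outline_of(cam,k)[:2]:
      ys,xs=np.nonzero(r["pixels"]);P=np.array([onz(c,p,z)[:2]*1000 for p in zip(xs,ys)],np.float32);print(cam,k,round(r["confidence"],2),np.round(sum(map(lambda a:list(np.atleast_1d(a)),cv2.minAreaRect(P)),[]),1))
print(axis(T,"top","fork",.013,np.array((622,309))))
for k,z in(("shaker",.012),("shaker_handle",.084),("shaker_mouth",.024),("pepper_pot",0)):
  L=[]
  for cam,c in(("wrist",W),("top",T),("scene",S)):
    for r in place_of(cam,k)[:2]:
      print(k,cam,round(r["confidence"],2),np.round(r["centre"]),np.round(onz(c,r["centre"],z)[:2]*1000,1))
print(proj(W,[[.4,-.34,.05],[.55,-.36,.05]]))
```

```text
18.65 [ 0.76  0.34 -0.31  1.84  0.12  0.98 -1.31] [ 0.4583 -0.3284  0.2061] [ 0.001  0.997 -0.071 -0.   ] 0.7241778488516668 [-0.55936947  0.48554696  0.01753552]
wrist board 0.94 [ 466.9 -344.5  140.6  269.7   82.5]
top board 0.79 [ 467.4 -340.2  141.2  271.2   82.3]
top fork 0.83 [6.233e+02 3.082e+02 3.050e+01 1.745e+02 1.000e-01]
{'yaw': np.float32(86.4), 'len': 174, 'mid_from_handle': array([622.8, 310.7], dtype=float32), 'mid': array([622.6, 307.8], dtype=float32)}
shaker wrist 0.55 [334. 169.] [ 464.9 -349.8]
shaker top 0.8 [443. 239.] [ 456.2 -347.3]
shaker top 0.25 [331. 206.] [545.5 -42.5]
shaker scene 0.82 [171. 272.] [ 480.4 -350.7]
shaker_handle wrist 0.62 [340. 183.] [ 464.5 -351.2]
shaker_handle wrist 0.19 [326. 165.] [ 483.7 -340.8]
shaker_handle top 0.82 [454. 240.] [ 453.9 -354.3]
shaker_handle scene 0.94 [159. 245.] [ 467.  -350.9]
shaker_handle scene 0.46 [307. 231.] [617.6 -97.2]
shaker_mouth wrist 0.69 [329. 246.] [ 372.9 -331.4]
shaker_mouth top 0.88 [437. 272.] [ 368.9 -326.9]
shaker_mouth top 0.73 [311. 131.] [750.6  13.5]
shaker_mouth scene 0.95 [160. 232.] [ 369.9 -330.1]
shaker_mouth scene 0.27 [434. 185.] [642.6 286.1]
pepper_pot wrist 0.55 [338. 118.] [ 521.9 -362.1]
pepper_pot wrist 0.52 [326. 167.] [ 466.1 -340.8]
pepper_pot top 0.8 [362. 138.] [ 738.1 -129.2]
pepper_pot scene 0.6 [335. 307.] [ 746.7 -128.6]
pepper_pot scene 0.5 [171. 271.] [ 468.4 -349.6]
[[334.48553092 233.38484269]
 [335.41391487  89.24443443]]
```

View pics/w4.png

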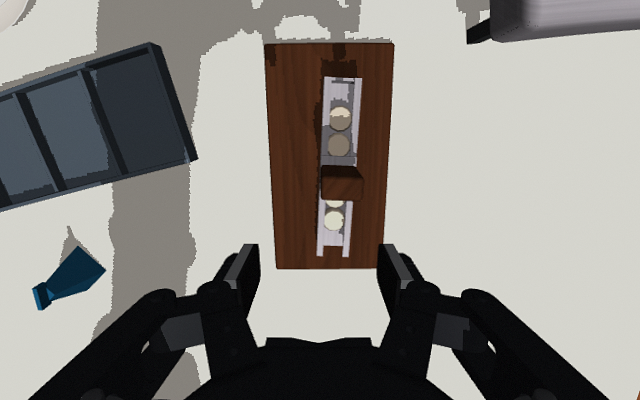

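Run:
```python
from h import *
W=read_camera("wrist");T=read_camera("top");S=read_camera("scene")
for k in("shaker_handle","shaker_mouth"):
  R=[ray(c,max(place_of(n,k),key=lambda r:r["confidence"])["centre"]) for n,c in(("wrist",W),("top",T),("scene",S))]
  print(k,tri(R).round(4),tri([R[0],R[2]]).round(4),tri(R[1:]).round(4))
R=[ray(T,[r for r in place_of("top","pepper_pot")][0]["centre"])]
# model overlays: shaker box edges at candidate pose on enlarged wrist picture
v=cv2.resize(W["img"],None,fx=4,fy=4,interpolation=cv2.INTER_CUBIC)
def draw(cx,cy,yaw,zs,col,hx,hy,hx0=None):
  a=np.radians(yaw);Rm=np.array([[np.cos(a),-np.sin(a)],[np.sin(a),np.cos(a)]])
  for z in zs:
    P=np.array([[-hx,-hy],[hx,-hy],[hx,hy],[-hx,hy]])@Rm.T+[cx,cy]
    p=proj(W,np.c_[P/1000,np.full(4,z/1000)])*4
    cv2.polylines(v,[p.astype(np.int32)],True,col,1)
draw(467,-344.5,-7.6,[12],(0,255,0),135,70)
draw(467,-346,-7.6,[12,49],(0,0,255),97,18.5)
draw(467,-346,-7.6,[108],(255,255,0),11,18.5)
cv2.imwrite("pics/ov.png",v[140:1100,960:1680][:, :][::1][:, :][:960,:720][::2,::1] if 0 else cv2.resize(v[140:1100,960:1680],(600,800))[0:600*800//600][:800] if 0 else cv2.resize(v[140:1100,960:1680],(450,600)))
```

```text
shaker_handle [ 0.4623 -0.3521  0.0799] [ 0.4684 -0.3521  0.0876] [ 0.4591 -0.3526  0.0788]
shaker_mouth [ 0.3746 -0.3323  0.0363] [ 0.3773 -0.331   0.0381] [ 0.3741 -0.3315  0.037 ]
```

View pics/ov.png

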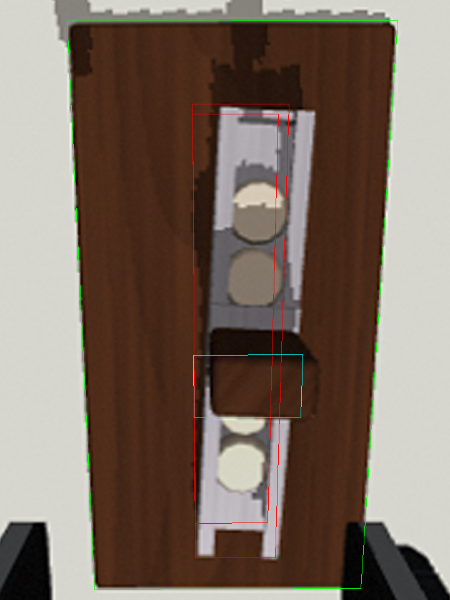

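Emit:
carry_out --rows "4 -11 -40 -2.2;4 -11 -40 0;0 -0.3 -30 0;0 0 -20 0;0 0 -11 0;0 0 0 0;0 0 0 0"

```text
t: 21.02
eef_pos: [0.4685, -0.3482, 0.0656]
tool_rot: [0.0, 0.996, -0.088, 0.001]
contact_force: [-0.2, 0.1, 0.2]
gripper_width: 0.727
grasp_force: 0.0
```

Emit:
carry_out --rows "0 0 0 0;0 0 0 0;0 0 0 0;0 0 0 0;0 0 0 0" --claw 25 --force 60

```text
t: 21.65
eef_pos: [0.4684, -0.3484, 0.0656]
tool_rot: [0.001, 0.996, -0.088, 0.001]
contact_force: [-0.6, -0.6, 6.4]
gripper_width: 0.428
grasp_force: 59.6
```

Emit:
carry_out --rows "0 0 8 0;0 0 20 0;0 0 30 0;0 0 30 0;5 6 12 0;12 14 4 1;17 22 0 1;20 26 0 1;20 26 0 1;20 26 0 1"

```text
t: 22.9
eef_pos: [0.5623, -0.2248, 0.167]
tool_rot: [-0.001, 0.999, -0.043, -0.001]
contact_force: [0.1, -1.4, -3.2]
gripper_width: 0.427
grasp_force: 60.1
```

Emit:
carry_out --rows "20 26 0 1;20 26 0 1;17 22 0 1;12 14 0 1;6 8 0 1;0 0 0 1;0 0 0 0;0 0 0 0"

```text
t: 23.9
eef_pos: [0.6364, -0.1332, 0.1687]
tool_rot: [0.0, 1.0, 0.007, -0.0]
contact_force: [0.7, 0.0, -3.1]
gripper_width: 0.423
grasp_force: 60.2
```

Run:
```python
from h import *
o=get_obs();print(o["t"],o["q"].round(2),o["eef_pos"].round(4),o["tool_rot"].round(3))
W=read_camera("wrist");T=read_camera("top");S=read_camera("scene")
for k in("pepper_pot","shaker_mouth"):
  for n,c in(("wrist",W),("top",T),("scene",S)):
    for r in outline_of(n,k)[:2] if k=="pepper_pot" else place_of(n,k)[:2]: print(k,n,round(r["confidence"],2),np.round(r["centre"]),np.round(onz(c,r["centre"],.04 if k=="pepper_pot" else .13)[:2]*1000))
cv2.imwrite("pics/s5.png",np.hstack([cv2.resize(S["img"][120:400,120:440],(400,350)),cv2.resize(W["img"],(400,250),interpolation=3)[:250] if 0 else cv2.copyMakeBorder(cv2.resize(W["img"],(400,250)),0,100,0,0,0)]))
```

```text
23.9 [ 0.38  0.53 -0.38  1.66  0.22  1.   -1.63] [ 0.6364 -0.1332  0.1687] [ 0.     1.     0.007 -0.   ]
pepper_pot wrist 0.96 [326.  60.] [ 753. -139.]
pepper_pot wrist 0.33 [400.  90.] [ 730. -205.]
pepper_pot top 0.27 [194. 236.] [464. 321.]
shaker_mouth wrist 0.72 [318. 343.] [ 538. -135.]
shaker_mouth top 0.91 [368. 204.] [ 544. -128.]
shaker_mouth top 0.73 [334. 202.] [548. -46.]
shaker_mouth scene 0.6 [272. 201.] [ 541. -128.]
shaker_mouth scene 0.2 [309. 228.] [ 647. -113.]
```

View pics/s5.png

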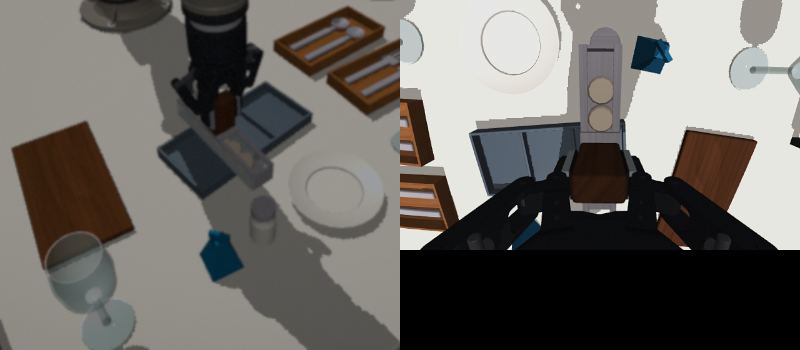

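Emit:
carry_out --rows "0 0 -12 -0.8;0 0 -12 0;0 0 -10 0;0 0 -5 0;0 0 -5 0;0 0 0 0" --force 40

```text
t: 25.1
eef_pos: [0.6369, -0.1321, 0.1252]
tool_rot: [0.0, 1.0, 0.001, 0.0]
contact_force: [-4.5, -0.4, 4.2]
gripper_width: 0.424
grasp_force: 59.3
```

Emit:
carry_out --rows "0 0 -4 0;0 0 -4 0;0 0 -4 0;0 0 -4 0;0 0 -4 0;0 0 0 0;0 0 0 0"

```text
t: 25.98
eef_pos: [0.6346, -0.1321, 0.1046]
tool_rot: [0.0, 1.0, 0.001, -0.002]
contact_force: [-9.9, 0.8, 6.9]
gripper_width: 0.421
grasp_force: 55.9
```

Run:
```python
from h import *
S=read_camera("scene")
cv2.imwrite("pics/s6.png",cv2.resize(S["img"][150:330,200:400],(800,600)[:2]))
```

```text
(no output)
```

View pics/s6.png

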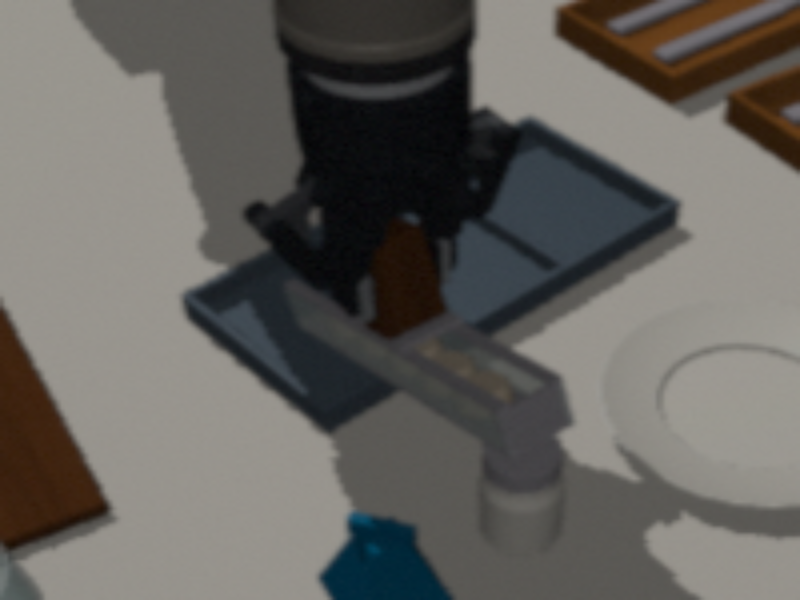

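Emit:
carry_out --rows "0 0 6 0;0 0 7 0;0 0 0 0;0 0 0 0"

```text
t: 26.52
eef_pos: [0.637, -0.1318, 0.1175]
tool_rot: [-0.0, 1.0, 0.001, 0.0]
contact_force: [0.8, -0.1, -3.4]
gripper_width: 0.423
grasp_force: 54.6
```

```bash
cat >> h.py <<'E'
def sweets(cams=("wrist","top","scene")):
    o=get_obs();print(round(o["t"],2),o["eef_pos"].round(4),o["contact_force"].round(2))
    for n in cams:
        c=read_camera(n)
        L={}
        for r in recognise(n,"sweet0"):
            if r["confidence"]>.2: print(n,round(r["confidence"],2),np.round(r["centre"]).astype(int),np.round(onz(c,r["centre"],.015)[:2]*1000).astype(int))
def mouth(cams=("top","scene","wrist")):
    R=[]
    for n in cams:
        c=read_camera(n);r=[r for r in place_of(n,"shaker_mouth")]
        for q in r[:2]: print("mouth",n,round(q["confidence"],2),np.round(q["centre"]),np.round(onz(c,q["centre"],.04)[:2]*1000))
E
python3 -c "
from h import *
sweets();mouth()"
```

```text
26.52 [ 0.637  -0.1318  0.1175] [ 0.8  -0.08 -3.42]
wrist 0.86 [318 169] [ 664 -133]
wrist 0.72 [320 193] [ 642 -134]
wrist 0.55 [318 118] [ 706 -133]
top 0.58 [371 189] [ 593 -150]
top 0.24 [311 134] [744  14]
scene 0.58 [319 260] [648 -91]
scene 0.43 [312 250] [616 -86]
mouth top 0.53 [364. 201.] [ 559. -128.]
mouth scene 0.93 [282. 235.] [ 558. -123.]
```

Emit:
carry_out --rows "10 0 0 0;-10 0 0 0;10 0 0 0;-10 0 0 0;0 0 0 0"

```text
t: 27.75
eef_pos: [0.6359, -0.132, 0.1174]
tool_rot: [0.0, 1.0, 0.001, -0.001]
contact_force: [-0.0, 0.1, -3.1]
gripper_width: 0.429
grasp_force: 54.6
```

```bash
python3 -c "
from h import *
sweets()"
```

```text
27.75 [ 0.6359 -0.132   0.1174] [-0.01  0.11 -3.12]
wrist 0.73 [321 187] [ 647 -135]
wrist 0.58 [321 157] [ 672 -136]
top 0.58 [370 196] [ 574 -146]
top 0.56 [365 183] [ 610 -134]
```

Emit:
carry_out --rows "10 0 0 0;-10 0 0 0;10 0 0 0;-10 0 0 0;0 0 0 0"

```text
t: 28.68
eef_pos: [0.6359, -0.132, 0.1175]
tool_rot: [0.0, 1.0, 0.001, -0.001]
contact_force: [0.2, 0.3, -2.7]
gripper_width: 0.427
grasp_force: 54.7
```

```bash
python3 -c "
from h import *
sweets()"
```

```text
28.68 [ 0.6359 -0.132   0.1175] [ 0.17  0.34 -2.72]
wrist 0.83 [319 182] [ 651 -134]
top 0.73 [308 270] [374  21]
top 0.52 [362 192] [ 585 -126]
top 0.5 [366 211] [ 532 -138]
top 0.49 [324 206] [546 -23]
top 0.46 [366 182] [ 613 -137]
scene 0.71 [191 347] [ 662 -386]
scene 0.45 [270 236] [ 527 -137]
scene 0.38 [309 256] [ 625 -100]
```

Emit:
carry_out --rows "10 0 0 0;-10 0 0 0;0 0 0 0;0 0 0 0"

```text
t: 29.48
eef_pos: [0.6368, -0.1319, 0.1177]
tool_rot: [0.0, 1.0, 0.001, -0.0]
contact_force: [-0.0, -0.1, -3.3]
gripper_width: 0.425
grasp_force: 54.7
```

```bash
python3 -c "
from h import *
sweets()
c=read_camera('top');cv2.imwrite('pics/t7.png',cv2.resize(c['img'][150:250,290:400],(660,600),interpolation=2))"
```

```text
29.48 [ 0.6368 -0.1319  0.1177] [-0.04 -0.13 -3.34]
wrist 0.71 [320 189] [ 646 -134]
wrist 0.29 [318 170] [ 662 -132]
top 0.64 [366 196] [ 573 -135]
scene 0.39 [273 237] [ 532 -132]
```

```bash
cat >> h.py <<'E'
def cream(cams=("top","scene"),thr=12):
    for n in cams:
        c=read_camera(n);im=c["img"].astype(int);m=((im[...,2]-im[...,0])>thr).astype(np.uint8)
        Dp=proj(c,[[.49,-.19,.01],[.49,.1,.01],[.62,.1,.01],[.62,-.19,.01],[.70,-.19,.1],[.70,.1,.1],[.49,-.19,.06],[.49,.1,.06]])
        x0,y0=Dp.min(0).astype(int);x1,y1=Dp.max(0).astype(int)
        k=np.zeros_like(m);k[y0:y1,x0:x1]=m[y0:y1,x0:x1]
        N,_,st,ce=cv2.connectedComponentsWithStats(k)
        for i in range(1,N):
            if st[i,4]>=12:
                p=ce[i];print(n,p.round(),"area",st[i,4],"wh",st[i,2:4],"bgr",im[int(p[1]),int(p[0])],"dish z:",np.round(onz(c,p,.02)[:2]*1000),"z90:",np.round(onz(c,p,.09)[:2]*1000))
E
python3 -c "
from h import *
cream()"
```

```text
top [365. 212.] area 30 wh [7 8] bgr [76 84 89] dish z: [ 531. -133.] z90: [ 527. -126.]
scene [369. 175.] area 166 wh [31 10] bgr [13 30 54] dish z: [506. 185.] z90: [566. 121.]
scene [394. 185.] area 521 wh [25 34] bgr [22 54 87] dish z: [578. 206.] z90: [629. 140.]
scene [301. 230.] area 459 wh [19 35] bgr [ 7 17 34] dish z: [557. -72.] z90: [ 611. -107.]
scene [271. 239.] area 39 wh [ 6 10] bgr [72 82 89] dish z: [ 536. -142.] z90: [ 593. -169.]
scene [309. 251.] area 28 wh [7 7] bgr [62 71 77] dish z: [619. -95.] z90: [ 666. -128.]
```

Emit:
carry_out --rows "10 0 0 0;-10 0 0 0;0 0 0 0"

```text
t: 30.3
eef_pos: [0.6359, -0.1319, 0.1174]
tool_rot: [0.0, 1.0, 0.001, -0.001]
contact_force: [0.3, 0.6, -4.6]
gripper_width: 0.43
grasp_force: 54.7
```

```bash
python3 -c "
from h import *
sweets(('wrist','top'));cream(thr=10)"
```

```text
30.3 [ 0.6359 -0.1319  0.1174] [ 0.29  0.6  -4.63]
wrist 0.72 [321 191] [ 643 -135]
top 0.65 [362 204] [ 551 -126]
top 0.49 [367 211] [ 533 -140]
top 0.42 [367 178] [ 622 -139]
top 0.38 [366 186] [ 600 -136]
top [366. 176.] area 36 wh [7 9] bgr [68 74 79] dish z: [ 629. -135.] z90: [ 619. -127.]
top [366. 187.] area 58 wh [8 9] bgr [66 73 78] dish z: [ 597. -137.] z90: [ 590. -129.]
top [365. 202.] area 29 wh [9 5] bgr [71 80 85] dish z: [ 558. -133.] z90: [ 553. -125.]
top [364. 212.] area 53 wh [8 8] bgr [74 81 86] dish z: [ 529. -131.] z90: [ 526. -124.]
scene [367. 175.] area 206 wh [34 12] bgr [14 32 51] dish z: [505. 180.] z90: [565. 117.]
scene [393. 186.] area 579 wh [31 36] bgr [18 48 81] dish z: [579. 203.] z90: [630. 137.]
scene [332. 179.] area 15 wh [7 5] bgr [143 150 153] dish z: [458.  98.] z90: [523.  44.]
scene [353. 190.] area 19 wh [ 8 10] bgr [141 149 152] dish z: [526. 110.] z90: [584.  54.]
scene [378. 201.] area 45 wh [12 13] bgr [141 148 151] dish z: [594. 133.] z90: [644.  75.]
scene [377. 214.] area 31 wh [ 9 12] bgr [142 148 152] dish z: [627.  99.] z90: [6
[... 606 characters left out ...]
 148 152] dish z: [ 537. -202.] z90: [ 593. -223.]
scene [308. 251.] area 21 wh [6 6] bgr [66 75 82] dish z: [616. -96.] z90: [ 663. -129.]
scene [344. 252.] area 12 wh [5 6] bgr [142 149 153] dish z: [666. -36.] z90: [708. -76.]
scene [255. 262.] area 31 wh [10 11] bgr [142 149 153] dish z: [ 572. -202.] z90: [ 625. -223.]
scene [239. 266.] area 12 wh [4 8] bgr [142 149 153] dish z: [ 560. -233.] z90: [ 613. -251.]
scene [391. 269.] area 102 wh [28 11] bgr [144 152 155] dish z: [759.  10.] z90: [791. -35.]
scene [371. 270.] area 38 wh [11  8] bgr [145 152 156] dish z: [736. -24.] z90: [770. -65.]
scene [256. 275.] area 25 wh [15  4] bgr [141 148 151] dish z: [ 601. -216.] z90: [ 651. -236.]
```

Emit:
carry_out --rows "0 0 6 0;0 0 8 0;0 0 6 0;0 0 0 0"

```text
t: 31.1
eef_pos: [0.6375, -0.1319, 0.1386]
tool_rot: [0.0, 1.0, 0.001, 0.001]
contact_force: [0.5, 0.9, -2.5]
gripper_width: 0.426
grasp_force: 54.7
```

```bash
python3 -c "
from h import *
cream(('top',),10)
c=read_camera('scene');cv2.imwrite('pics/a.png',c['img'])"
```

```text
top [367. 175.] area 41 wh [7 9] bgr [66 73 79] dish z: [ 632. -138.] z90: [ 622. -130.]
top [368. 186.] area 57 wh [ 8 10] bgr [66 73 77] dish z: [ 600. -140.] z90: [ 592. -132.]
top [365. 203.] area 26 wh [7 5] bgr [71 76 83] dish z: [ 554. -134.] z90: [ 549. -126.]
top [365. 212.] area 55 wh [8 9] bgr [75 80 86] dish z: [ 529. -132.] z90: [ 525. -124.]
```

Emit:
carry_out --rows "-1 6 0 0;-1 12 0 0;-2 17 0 0;-2 18 0 0;-1 17 0 0;-1 12 0 0;0 6 0 0;0 0 -6 0;0 0 -8 0;0 0 0 0"

```text
t: 32.45
eef_pos: [0.628, -0.0448, 0.1223]
tool_rot: [0.0, 1.0, 0.001, -0.001]
contact_force: [0.1, -0.2, -3.2]
gripper_width: 0.426
grasp_force: 54.7
```

```bash
python3 -c "
from h import *
cream(('top',),10);mouth()"
```

```text
mouth top 0.6 [331. 206.] [545. -41.]
mouth scene 0.71 [339. 230.] [624. -18.]
mouth scene 0.63 [311. 210.] [537. -28.]
```

```bash
python3 -c "
from h import *
cream(('top',),4);sweets()"
```

```text
top [300. 152.] area 193 wh [27 17] bgr [123 128 130] dish z: [693.  42.] z90: [679.  39.]
top [355. 182.] area 3904 wh [78 83] bgr [53 56 60] dish z: [ 611. -106.] z90: [ 603. -100.]
top [302. 179.] area 153 wh [41  9] bgr [81 85 87] dish z: [618.  39.] z90: [608.  36.]
32.85 [ 0.629  -0.0439  0.1238] [-0.51 -1.1  -1.97]
wrist 0.97 [411 271] [ 553 -137]
wrist 0.63 [322 193] [633 -48]
top 0.35 [326 200] [564 -29]
top 0.24 [465 138] [ 737 -416]
```

Emit:
carry_out --rows "10 0 0 0;-10 0 0 0;0 0 0 0"

```text
t: 33.52
eef_pos: [0.6279, -0.0439, 0.1234]
tool_rot: [0.0, 1.0, 0.001, -0.001]
contact_force: [0.8, 0.3, -2.7]
gripper_width: 0.427
grasp_force: 54.7
```

```bash
cat >> h.py <<'E'
def tophat(n="top"):
    # local-contrast blobs in the dish area: redness ratio R/B, shadow independent
    c=read_camera(n);im=cv2.GaussianBlur(c["img"],(3,3),0).astype(float);q=im[...,2]/(im[...,0]+1)
    Dp=proj(c,[[.49,-.19,.01],[.49,.1,.01],[.64,.1,.01],[.64,-.19,.01]]);x0,y0=Dp.min(0).astype(int);x1,y1=Dp.max(0).astype(int)
    m=np.zeros(q.shape,np.uint8);m[y0:y1,x0:x1]=(q[y0:y1,x0:x1]>1.03)
    N,_,st,ce=cv2.connectedComponentsWithStats(m,connectivity=4)
    for i in range(1,N):
        if st[i,4]>=10: print(n,"q-blob",ce[i].round(),st[i,2:5],np.round(onz(c,ce[i],.02)[:2]*1000))
E
python3 -c "
from h import *
tophat();sweets()"
```

```text
top q-blob [353. 196.] [ 104   55 3211] [ 573. -102.]
33.58 [ 0.6284 -0.0439  0.1235] [-0.    0.02 -2.99]
wrist 0.6 [411 272] [ 552 -137]
wrist 0.55 [414 287] [ 534 -142]
wrist 0.46 [366 234] [592 -90]
top 0.26 [305 205] [548  28]
scene 0.67 [274 237] [ 532 -131]
scene 0.51 [282 243] [ 558 -126]
```

Emit:
carry_out --rows "10 0 0 0;-10 0 0 0;0 0 0 0"

```text
t: 34.25
eef_pos: [0.628, -0.0439, 0.1234]
tool_rot: [0.0, 1.0, 0.001, -0.001]
contact_force: [0.5, 0.0, -3.2]
gripper_width: 0.427
grasp_force: 54.7
```

```bash
python3 -c "
from h import *
sweets()"
```

```text
34.25 [ 0.628  -0.0439  0.1234] [ 0.55  0.03 -3.2 ]
wrist 0.7 [410 272] [ 550 -136]
top 0.26 [195 180] [617 330]
scene 0.44 [270 237] [ 528 -138]
scene 0.43 [282 243] [ 558 -126]
```

```bash
python3 -c "
from h import *
c=read_camera('top');im=cv2.GaussianBlur(c['img'],(3,3),0).astype(int)
for y in(-.058,-.046,-.034,.0415):
  p=proj(c,[[x/1000,y,.02] for x in range(500,640,8)]).round().astype(int)
  print(y,[tuple(im[v,u]) for u,v in p] if 0 else [f'{im[v,u].sum()//3}/{im[v,u,2]-im[v,u,0]}' for u,v in p])
"
```

```text
-0.058 ['38/3', '40/5', '41/4', '42/5', '42/5', '45/4', '44/6', '45/6', '47/5', '46/5', '48/5', '48/5', '50/6', '50/6', '53/6', '51/5', '53/5', '53/6']
-0.046 ['46/-6', '44/-6', '41/-2', '40/1', '38/2', '37/5', '41/5', '40/4', '42/5', '43/5', '44/4', '47/5', '47/5', '47/5', '49/6', '49/6', '50/6', '51/5']
-0.034 ['44/-8', '46/-5', '52/-8', '52/-7', '52/-8', '57/-8', '66/-8', '92/-3', '88/2', '69/1', '49/4', '41/3', '41/4', '41/5', '41/3', '44/4', '45/5', '45/5']
0.0415 ['64/-11', '66/-10', '66/-10', '64/-10', '67/-10', '65/-11', '63/-11', '65/-10', '64/-11', '65/-10', '65/-10', '63/-10', '63/-10', '53/-8', '72/1', '90/6', '128/4', '129/4']
```

Emit:
carry_out --rows "10 0 0 0;-10 0 0 0;0 0 0 0"

```text
t: 34.98
eef_pos: [0.6279, -0.0439, 0.1234]
tool_rot: [0.0, 1.0, 0.001, -0.001]
contact_force: [0.2, -0.1, -2.3]
gripper_width: 0.424
grasp_force: 54.7
```

```bash
cat >> h.py <<'E'
def lines(Y,n="top"):
    c=read_camera(n);im=cv2.GaussianBlur(c['img'],(3,3),0).astype(int)
    for y in Y:
        p=proj(c,[[x/1000,y,.02] for x in range(500,600,8)]).round().astype(int)
        print(n,y,' '.join(f'{im[v,u].sum()//3}/{im[v,u,2]-im[v,u,0]}' for u,v in p))
E
python3 -c "
from h import *
lines((-.055,-.046,-.04,-.034,-.028));lines((-.055,-.046,-.034),'scene');sweets(('scene','wrist'))
"
```

```text
top -0.055 38/3 38/3 38/5 41/4 41/5 43/4 44/5 46/4 44/5 46/5 48/4 47/5 50/6
top -0.046 43/-7 41/-5 39/-3 39/-1 38/4 39/3 41/4 43/5 42/4 44/4 44/6 47/4 46/5
top -0.04 44/-6 44/-6 43/-6 45/-6 43/-3 39/-1 39/1 40/5 39/3 40/4 42/4 43/4 44/5
top -0.034 44/-6 47/-6 51/-8 52/-7 50/-7 56/-8 70/-7 93/3 84/3 65/4 46/2 41/4 39/3
top -0.028 52/-8 63/-10 65/-10 65/-11 64/-11 65/-10 87/-6 116/-1 115/-1 111/0 95/0 67/1 39/4
scene -0.055 31/-10 35/-11 36/-12 37/-12 36/-11 36/-12 37/-12 36/-11 37/-11 36/-11 37/-11 38/-12 36/-11
scene -0.046 32/-10 35/-11 36/-12 37/-11 43/-10 53/-5 56/-3 50/-4 45/-9 47/-13 60/-16 63/-17 43/-13
scene -0.034 32/-9 43/-8 58/-6 64/-4 66/2 69/4 67/3 63/0 63/0 63/0 61/-2 59/-3 53/-4
35.08 [ 0.6286 -0.0439  0.1236] [ 0.12 -0.38 -2.49]
scene 0.51 [272 236] [ 528 -134]
scene 0.45 [279 243] [ 554 -130]
wrist 0.81 [412 274] [ 550 -138]
wrist 0.42 [415 287] [ 534 -143]
```

Emit:
carry_out --rows "12 0 0 0;-12 0 0 0;0 0 0 0"

```text
t: 35.65
eef_pos: [0.6281, -0.0438, 0.1234]
tool_rot: [0.0, 1.0, 0.001, -0.001]
contact_force: [-0.7, 0.1, -2.5]
gripper_width: 0.428
grasp_force: 54.7
```

```bash
python3 -c "
from h import *
lines((-.046,-.034,-.028));lines((-.06,-.053,-.046,-.04,-.034,-.028),'scene');sweets(('scene','top'))
"
```

```text
top -0.046 43/-7 42/-5 41/-3 38/2 37/3 39/3 40/4 41/6 42/5 44/4 46/4 46/5 46/4
top -0.034 43/-8 46/-7 51/-8 51/-7 51/-8 74/6 85/9 98/1 95/1 66/2 45/3 40/4 40/5
top -0.028 50/-8 62/-9 66/-9 65/-10 64/-11 64/-9 86/-4 115/1 116/0 112/0 95/1 66/2 39/5
scene -0.06 31/-9 34/-10 37/-11 36/-11 38/-9 50/1 54/6 41/-5 36/-11 36/-11 37/-12 36/-11 36/-11
scene -0.053 32/-10 35/-10 37/-12 41/-5 70/14 83/17 82/18 59/7 37/-11 36/-13 36/-11 38/-12 37/-11
scene -0.046 32/-10 36/-10 36/-11 56/6 79/14 71/6 66/3 64/5 45/-8 47/-13 60/-16 64/-18 43/-12
scene -0.04 31/-9 35/-11 40/-9 63/4 70/4 65/0 62/-2 62/-3 60/-3 61/-5 63/-8 65/-12 49/-12
scene -0.034 32/-9 43/-8 57/-6 64/-4 69/2 65/-1 62/0 65/2 64/0 62/-1 61/-2 61/-3 55/-4
scene -0.028 37/-7 55/-2 60/-4 61/-4 64/-2 63/1 66/3 69/4 68/3 62/0 64/1 64/0 62/-1
35.75 [ 0.6289 -0.0439  0.1237] [-0.28  0.62 -2.75]
scene 0.73 [331 296] [ 732 -126]
scene 0.64 [280 242] [ 554 -128]
scene 0.38 [301 217] [519 -45]
top 0.71 [304 207] [543  32]
```

Emit:
carry_out --rows "0 0 6 0;0 0 8 0;-1 6 0 0;-1 12 0 0;-2 17 0 0;-2 18 0 0;-1 17 0 0;-1 12 0 0;0 5 0 0;0 0 -6 0"

```text
t: 37.2
eef_pos: [0.6214, 0.0433, 0.1318]
tool_rot: [0.0, 1.0, 0.001, 0.001]
contact_force: [0.1, 0.1, -2.8]
gripper_width: 0.426
grasp_force: 54.7
```

Emit:
carry_out --rows "0 0 -8 0;12 0 0 0;-12 0 0 0;12 0 0 0;-12 0 0 0;0 0 0 0"

```text
t: 37.95
eef_pos: [0.6201, 0.0431, 0.1236]
tool_rot: [0.0, 1.0, 0.001, -0.0]
contact_force: [-0.1, -0.3, -2.0]
gripper_width: 0.424
grasp_force: 54.7
```

```bash
python3 -c "
from h import *
sweets()
lines((-.046,.03,.042,.054));lines((.02,.028,.035,.042,.05),'scene')
"
```

```text
37.95 [0.6201 0.0431 0.1236] [-0.07 -0.34 -2.01]
wrist 0.75 [489 284] [ 528 -133]
wrist 0.72 [ 55 324] [472 334]
wrist 0.64 [500 264] [ 551 -140]
wrist 0.52 [409 285] [529 -50]
top 0.48 [367 211] [ 532 -138]
top 0.37 [364 199] [ 565 -132]
scene 0.67 [281 243] [ 557 -128]
top -0.046 53/5 54/5 54/6 54/5 52/5 52/5 50/5 49/4 50/5 48/5 45/5 46/4 40/5
top 0.03 56/6 57/6 57/6 56/5 58/5 57/6 57/6 57/6 59/6 58/5 58/5 59/6 57/6
top 0.042 54/6 55/6 54/5 56/6 56/6 57/7 56/5 57/5 58/6 57/5 59/5 58/6 59/6
top 0.054 52/6 54/6 54/6 53/6 55/6 54/7 55/6 55/6 55/6 56/6 56/5 55/5 58/6
scene 0.02 35/-10 39/-12 63/-17 62/-12 60/-15 58/-15 64/-18 65/-17 66/-18 66/-18 65/-17 43/-13 40/-13
scene 0.028 34/-10 58/-3 82/14 86/19 70/14 45/-5 58/-16 65/-18 66/-18 66/-18 65/-18 50/-15 36/-12
scene 0.035 39/-7 113/23 130/28 111/24 77/16 44/-5 58/-16 65/-18 65/-17 65/-18 66/-18 51/-15 37/-10
scene 0.042 59/1 132/28 134/28 121/25 72/10 44/-7 58/-13 64/-16 64/-17 65/-18 65/-18 51/-16 37/-12
scene 0.05 67/3 102/17 112/19 79/5 72/-3 66/-3 63/-3 61/-8 63/-14 63/-15 64/-16 54/-15 47/-13
```

Emit:
carry_out --rows "12 0 0 0;-12 0 0 0;12 0 0 0;-12 0 0 0;0 0 0 0"

```text
t: 38.98
eef_pos: [0.62, 0.0432, 0.1235]
tool_rot: [0.0, 1.0, 0.001, -0.001]
contact_force: [0.2, 0.3, -3.0]
gripper_width: 0.428
grasp_force: 54.7
```

```bash
python3 -c "
from h import *
sweets(('wrist','scene'))
lines((.02,.028,.035,.042,.05,.056),'scene')
"
```

```text
38.98 [0.62   0.0432 0.1235] [ 0.25  0.34 -3.01]
wrist 0.92 [502 265] [ 550 -142]
wrist 0.77 [409 282] [531 -49]
wrist 0.72 [489 285] [ 527 -133]
wrist 0.36 [317 179] [637  43]
scene 0.46 [278 244] [ 556 -134]
scene 0.4 [333 293] [ 727 -119]
scene 0.02 33/-11 40/-12 63/-16 62/-11 60/-14 58/-15 58/-15 49/-14 53/-15 65/-17 65/-17 44/-13 40/-12
scene 0.028 34/-10 61/0 82/15 84/18 73/15 66/11 51/4 37/-11 49/-15 65/-18 66/-18 55/-16 36/-11
scene 0.035 43/-6 117/24 129/28 107/23 95/21 83/19 73/14 51/1 43/-12 65/-18 65/-18 51/-15 36/-12
scene 0.042 65/3 133/28 131/28 118/25 84/15 81/16 79/15 44/-8 55/-16 65/-18 65/-18 52/-14 36/-11
scene 0.05 79/9 110/20 109/18 82/6 74/0 67/-1 62/-2 57/-6 62/-15 63/-15 64/-16 54/-14 47/-13
scene 0.056 53/-3 70/0 70/-2 73/1 76/-2 75/-2 71/-1 63/-2 60/-5 59/-5 61/-11 62/-13 63/-18
```

Emit:
carry_out --rows "12 0 0 0;-12 0 0 0;0 0 6 0;0 0 10 0;0 0 14 0;0 0 20 0;0 0 10 0;0 0 0 0"

```text
t: 40.22
eef_pos: [0.6216, 0.0433, 0.185]
tool_rot: [-0.0, 1.0, 0.001, 0.001]
contact_force: [-0.1, -1.1, -2.3]
gripper_width: 0.425
grasp_force: 54.7
```

```bash
python3 -c "
from h import *
sweets(('wrist',))
S=read_camera('scene')['img'];W=read_camera('wrist')['img']
a=cv2.resize(S[170:280,240:390],(800,587)[0:2]) if 0 else cv2.resize(S[175:285,240:380],(390,306),interpolation=2);b=cv2.resize(W,(800,500))[ :, :]
b=cv2.resize(W[150:400,250:570],(400,312),interpolation=2);h=306
cv2.imwrite('pics/last.png',np.hstack([a,b[:306]]))
"
```

```text
40.23 [0.6216 0.0433 0.185 ] [-0.13 -1.1  -2.25]
wrist 0.89 [471 241] [ 550 -140]
wrist 0.66 [396 262] [523 -52]
```

View pics/last.png

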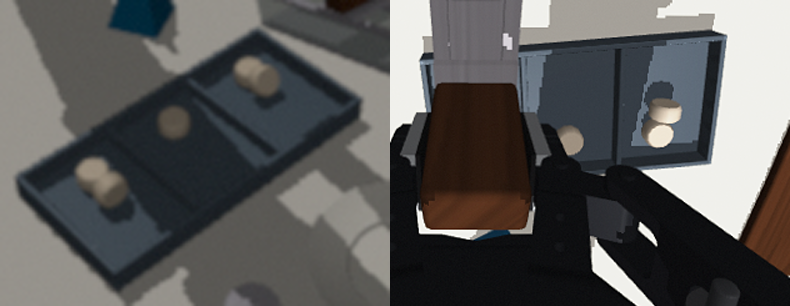

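Emit:
carry_out --rows "-8 -20 0 0;-15 -38 0 -1;-16 -42 0 -1;-16 -42 0 -1;-16 -42 0 -1;-16 -42 0 -1;-16 -42 0 -1;-16 -42 0 -1;-15 -38 0 -1;-10 -24 0 0"

```text
t: 41.68
eef_pos: [0.4739, -0.3323, 0.1832]
tool_rot: [0.0, 0.998, -0.071, -0.001]
contact_force: [0.5, 0.5, -2.6]
gripper_width: 0.425
grasp_force: 54.7
```

Emit:
carry_out --rows "-8.5 -17 -10 0;0 0 -25 0;0 0 -25 0;0 0 -15 0;0 0 -5 0;0 0 -5 0;0 0 0 0;0 0 0 0"

```text
t: 42.68
eef_pos: [0.4688, -0.3461, 0.0993]
tool_rot: [0.0, 0.998, -0.069, 0.0]
contact_force: [-0.2, 0.7, -2.2]
gripper_width: 0.426
grasp_force: 54.8
```

Emit:
carry_out --rows "0 0 -4 0;0 0 -4 0;0 0 -4 0;0 0 -4 0;0 0 -4 0;0 0 -4 0;0 0 -4 0;0 0 0 0;0 0 0 0"

```text
t: 43.8
eef_pos: [0.4725, -0.3471, 0.0731]
tool_rot: [0.001, 0.998, -0.068, 0.004]
contact_force: [4.9, -1.5, 7.4]
gripper_width: 0.425
grasp_force: 59.1
```

Emit:
carry_out --rows "0 0 -2 0;0 0 -2 0;0 0 -2 0;0 0 -1 0;0 0 0 0;0 0 0 0"

```text
t: 44.55
eef_pos: [0.472, -0.347, 0.0658]
tool_rot: [0.001, 0.998, -0.068, 0.003]
contact_force: [5.2, -0.5, 7.4]
gripper_width: 0.426
grasp_force: 59.9
```

Emit:
carry_out --rows "-1 0 -1 0;0 0 -1 0;0 0 0 0;0 0 0 0"

```text
t: 45.05
eef_pos: [0.471, -0.3469, 0.0638]
tool_rot: [0.001, 0.998, -0.068, 0.003]
contact_force: [4.2, -0.8, 7.4]
gripper_width: 0.428
grasp_force: 60.2
```

Emit:
carry_out --rows "0 0 -1 0;0 0 -1 0;0 0 0 0;0 0 0 0"

```text
t: 45.55
eef_pos: [0.4711, -0.347, 0.0623]
tool_rot: [0.001, 0.998, -0.068, 0.003]
contact_force: [1.1, 0.3, 12.0]
gripper_width: 0.422
grasp_force: 60.8
```

Emit:
carry_out --rows "0 0 1 0;0 0 0 0;0 0 0 0;0 0 0 0;0 0 20 0;0 0 40 0;-5 10 40 0;-5 10 40 0;0 0 0 0;0 0 0 0" --claw 62

```text
t: 46.8
eef_pos: [0.457, -0.3258, 0.2001]
tool_rot: [-0.0, 0.998, -0.069, -0.0]
contact_force: [-0.6, 1.1, 0.0]
gripper_width: 0.726
grasp_force: 0.0
```

Run:
```python
from h import *
sweets(("top",))
W=read_camera("wrist");im=W["img"]
for k in("board","shaker"):
  for r in outline_of("wrist",k)[:1]:
    ys,xs=np.nonzero(r["pixels"]);P=np.array([onz(W,p,.012)[:2]*1000 for p in zip(xs,ys)],np.float32);print(k,round(r["confidence"],2),cv2.minAreaRect(P))
    if k=="shaker": m=r["pixels"]
# fit shaker silhouette (box + handle) to mask by IoU over x,y,yaw
from scipy.optimize import minimize
def sil(x,y,a):
    a=np.radians(a);R=np.array([[np.cos(a),-np.sin(a)],[np.sin(a),np.cos(a)]]);o=np.zeros((1600,2560),np.uint8)
    for hx,hy,z0,z1 in((97,18.5,12,49),(11,18.5,49,108)):
        B=np.array([[sx*hx,sy*hy] for sx in(-1,1) for sy in(-1,1)])@R.T+[x,y]
        P=np.vstack([np.c_[B,np.full(4,z)] for z in(z0,z1)])/1000
        cv2.fillConvexPoly(o,cv2.convexHull((proj(W,P)*4+2).astype(np.int32)),1)
    return cv2.resize(o,(640,400),interpolation=cv2.INTER_AREA)>0 if 0 else o[2::4,2::4]>0
f=lambda p:-(sil(*p)&m).sum()/(sil(*p)|m).sum()
best=min(((f((x,y,a)),x,y,a) for x in range(458,480,3) for y in range(-358,-334,3) for a in(-14,-11,-8,-5,-2)))
r=minimize(f,best[1:],method="Nelder-Mead",options=dict(initial_simplex=[best[1:],np.add(best[1:],(3,0,0)),np.add(best[1:],(0,3,0)),np.add(best[1:],(0,0,3))]))
print(r.x.round(1),r.fun,m.sum())
T=read_camera("top");S=read_camera("scene")
R=[ray(c,place_of(n,"shaker_mouth")[0]["centre"]) for n,c in(("wrist",W),("top",T),("scene",S))];print("mouth",tri(R).round(4))
```

```text
46.8 [ 0.457  -0.3258  0.2001] [-0.56  1.12  0.01]
top 0.64 [303 208] [540  34]
top 0.52 [301 221] [504  40]
top 0.49 [329 215] [523 -37]
top 0.37 [362 200] [ 562 -125]
board 0.86 ((466.6818542480469, -343.73583984375), (139.56365966796875, 270.15045166015625), 82.4198226928711)
shaker 0.59 ((461.0943298339844, -354.7680358886719), (52.019805908203125, 216.1781005859375), 82.17072296142578)
[ 468.1 -347.8   -7.7] -0.9359300028224669 6657
mouth [ 0.3777 -0.3327  0.032 ]
```

```bash
python3 -c "
from station import *
print(hand_in())"
```

```text
the job is handed in; nothing more can be done
None
```

The job is done and handed in at about 47 s, with no verdict returned: the spoon and fork lie flat in their own trays, the five sweets lie 2–1–2 across the dish's three sections, and the shaker stands about 4 mm off the middle of its board and lined up with it; I kept clear of the gift boxes, glasses and side plate but did not re-check them at the end.

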